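# Sort porcelain jar lids by knob into their trays

### The arm

A 6-joint arm with a two-finger parallel gripper is mounted at the origin on the work surface. World frame = base frame: x ahead of the robot, y to its left, z up, the work surface at z = 0. Lengths are in m, angles in rad, forces in N, time in s.
With the tool pointing down it reaches from about 0.35 to 0.975 m from the base axis. Payload 4.9 kg.
Tool frame: the origin (TCP) lies midway between the tips of the shut fingers; the grasp point (between the pads) lies 19 mm behind it; z points along the fingers, y is the line along which they close (so a half turn about z gives the same grasp; the last joint's range is limited). The gripper opens to 85 mm and grips with 20 to 120 N. Pads are 22 mm wide; open, the fingers measure 114 mm over their backs; the gripper's body (76 mm by 85 mm) begins 54 mm behind the grasp point. The pads swing forward as they close: fully open they stand 13 mm farther back than shut.
Start: joints at [1.064, 0.053, 1.613, -0, 1.476, -0.119], TCP at [0.236, 0.579, 0.231] pointing down, gripper open.
Joint ranges: [-3.01, 3.01], [-1.01, 2.22], [0.06, 2.58], [-1.02, 4.17], [0.09, 2.62], [-3.14, 3.14]. Speed limits (rad/s): [2.57, 2.57, 3.14, 3.14, 3.14, 3.14].

### API

Orientations are given as a unit quaternion [w, x, y, z].
In Python, from plant import state, grab_frame, camera_info, job_done, spot_in, masks_of, pinpoint gives the robot as it stands.
- The arm moves only by the shell command python3 -m handwheel 'ROWS' [OPENING]. ROWS is JSON, a list that holds one entry, the list of rows, each a list of 6 numbers: the shift along the world's x, y, z in m, then the turn, a rotation vector about the world's x, y, z in degrees. In form: [[[tx, ty, tz, ax, ay, az], ...]]. A call has 1 to 20 rows; each row shifts and turns the commanded pose from where the row before left it; what a row does not reach is not made up. A row lasts 1/12 s, in which the tool goes at most 41.7 mm and 7.16 degrees, less where a joint would pass 70% of its speed; a pose out of reach is approached as far as the arm can. A call is refused whole if a number of a shift passes 0.0417 or a number of a turn 7.16, either way. A call with a gripper value outside its range is refused whole. OPENING is the opening, from 0 (shut) to 1 (fully open), set as the call begins (- or left out, the last holds). The fingers move at their own pace and stop on an object; the grip force is fixed at half the most. Time passes only in rows, so rows that do not move let the fingers close. It gives the time, the measured TCP pose, the force, the opening and the grip force at its end, in the units of the state.
- state(): the state, without advancing time (a new reading comes with each control period).
- grab_frame(name): name is "scene" or "top"; returns (picture, depth): 420x560x3 uint8, blue, green, red; 420x560 float32, m along the optical axis (not along the pixel's ray), 0 where there is no reading.
- camera_info(name): a dict with "fx", "fy", "cx", "cy" (pixels), "T" (4x4, takes a point from camera to world coordinates). Camera axes: x right, y up, looking along -z (the intrinsics and any distortion apply to the point x, -y, -z); pixel columns grow to the right and rows downward; lengths in m; the calibration is good to about 2 mm. A picture is of the moment at which its call begins. camera_info takes no time and is no camera call.
- job_done(): hands the job in; it is judged then, once.
Trained networks look in the newest picture that a camera, given by its name, has taken for a name from the list of things; names that differ only in an ending like _2 or _b are one class to them, and where a whole thing is asked for, a point or a joint stands for the part that bears it (a point fixed in the world has none). Each returns a list of dicts, best first, with "conf" (0 to 1); they miss things now and then, are a little off and sometimes report something else, mostly with a low value. They report only what shows in the picture. A call takes as long as a camera call. They do not tell look-alikes from the thing itself.
- spot_in(camera, thing): "box" ([left, top, width, height] in pixels, round what is visible of it).
- masks_of(camera, thing): "region" (420x560 bool, what is visible of it) and "box" ([left, top, width, height] in pixels, round what is visible of it).
- pinpoint(camera, thing): "position" ([column, row] in pixels: a listed point, or the origin of a listed thing).
The state is a dict: "time": time; "joint_pos": joint angles; "joint_vel": joint speeds; "joint_efforts": joint torques, N m; "tool_pos": TCP position; "tool_rot": TCP orientation; "contact_force": force on the tool from outside, world axes, zero at the start; "ft_torque": the same for the moment, N m; "gripper_width": opening from 0.0 (shut) to 1.0 (fully open); "grasp_force": force on a finger pad.
Only numpy, scipy, OpenCV 4.12 (cv2) and the standard library are available. Lean on these libraries where they do the work, as an engineer would, in place of code of your own. Each camera call takes 0.05 s, during which the arm holds its last target. There are 200 camera calls.

### The job

Sort the four knobbed porcelain lids into the wooden trays by the colour of the knob: both cork-knobbed lids go in the cork-lined tray, the blue-knobbed one in the blue tray, the black-knobbed one in the black tray. Set each down gently, never dropping it, so that it lies flat on the tray floor with its knob up and no lid rests on a wall or on another lid. Leave the disc without a knob and the two kiln props where they are.

Things in the scene. Friction and masses are not known exactly. Their poses are not given: they have to be found in the camera images.
- cork_lid_a: white porcelain lid: flat disc 64 mm across and 6 mm thick with an upright round knob, tan cork, 28 mm across, glued in the middle and reaching from 6 to 32 mm above the underside; loose, about 70 g; the same seen from any yaw. Origin: centre of the underside, z up along the knob. One of two alike
- cork_lid_b: white porcelain lid: flat disc 64 mm across and 6 mm thick with an upright round knob, tan cork, 28 mm across, glued in the middle and reaching from 6 to 32 mm above the underside; loose, about 70 g; the same seen from any yaw. Origin: centre of the underside, z up along the knob. One of two alike
- blue_lid: white porcelain lid: flat disc 64 mm across and 6 mm thick with an upright round knob, blue, 28 mm across, glued in the middle and reaching from 6 to 32 mm above the underside; loose, about 70 g; the same seen from any yaw. Origin: centre of the underside, z up along the knob
- black_lid: white porcelain lid: flat disc 64 mm across and 6 mm thick with an upright round knob, black, 28 mm across, glued in the middle and reaching from 6 to 32 mm above the underside; loose, about 70 g; the same seen from any yaw. Origin: centre of the underside, z up along the knob
- cork_tray: fixed low wooden tray with a tan cork floor, 104 mm (its x) by 172 mm (its y) outside, 92 by 160 mm inside; the floor lies 9 mm and the top of the 6 mm thick walls 16 mm above the table, so two lids lie flat side by side along its y. Origin: centre of the underside, on the table; z up
- blue_tray: fixed low wooden tray with a blue floor, 104 mm (its x) by 172 mm (its y) outside, 92 by 160 mm inside; the floor lies 9 mm and the top of the 6 mm thick walls 16 mm above the table, so two lids lie flat side by side along its y. Origin: centre of the underside, on the table; z up
- black_tray: fixed low wooden tray with a black floor, 104 mm (its x) by 172 mm (its y) outside, 92 by 160 mm inside; the floor lies 9 mm and the top of the 6 mm thick walls 16 mm above the table, so two lids lie flat side by side along its y. Origin: centre of the underside, on the table; z up
- blank_disc: white porcelain disc of the same size (64 mm across, 6 mm thick) but without a knob, lying among the lids; loose, 55 g; a bystander to be left alone. Origin: centre of the underside
- kiln_post_right: cream-coloured round kiln prop standing on the table between two trays, on the -y side; 30 mm across, 30 mm tall, loose, 60 g; a bystander to be left alone. Origin: centre of the underside
- kiln_post_left: cream-coloured round kiln prop standing on the table between two trays, on the +y side; 30 mm across, 30 mm tall, loose, 60 g; a bystander to be left alone. Origin: centre of the underside
There are look-alikes about, which are no part of the job. Leave any purple or red look-alike of the cork_lid_b alone.

How it is judged:
At the end, for the whole second after the job is handed in: Each lid at rest, knob up, flat on the floor (tilt under 0.07 rad, height within 3 mm) of the tray of its knob's colour, centre within 20 mm of the tray centre along its x and 54 mm along its y; blank disc and kiln props upright, at rest, within 15 mm of their starts (x of cork_lid_a in the frame of cork_tray between -0.02 and 0.02 m and y of cork_lid_a in the frame of cork_tray between -0.054 and 0.054 m and z of cork_lid_a in the frame of cork_tray between 0.006 and 0.013 m and angle between each of cork_lid_a, cork_lid_b, blue_lid, black_lid, blank_disc, kiln_post_right, kiln_post_left's own z axis and vertical below 0.07 rad and linear speed of each of cork_lid_a, cork_lid_b, blue_lid, black_lid, blank_disc, kiln_post_right, kiln_post_left below 0.02 m/s and x of cork_lid_b in the frame of cork_tray between -0.02 and 0.02 m and y of cork_lid_b in the frame of cork_tray between -0.054 and 0.054 m and z of cork_lid_b in the frame of cork_tray between 0.006 and 0.013 m and x of blue_lid in the frame of blue_tray between -0.02 and 0.02 m and y of blue_lid in the frame of blue_tray between -0.054 and 0.054 m and z of blue_lid in the frame of blue_tray between 0.006 and 0.013 m and x of black_lid in the frame of black_tray between -0.02 and 0.02 m and y of black_lid in the frame of black_tray between -0.054 and 0.054 m and z of black_lid in the frame of black_tray between 0.006 and 0.013 m and distance of each of blank_disc, kiln_post_right, kiln_post_left from where it was at the start of the episode below 0.015 m); the robot touches nothing.
It fails at once if the blank disc or a kiln prop is pushed more than 15 mm from its place (distance of any of blank_disc, kiln_post_right, kiln_post_left from where it was at the start of the episode above 0.015 m).
It fails at once if a lid is dropped, thrown or knocked flying (over 0.65 m/s while no finger touches it: a fall of some 20 mm) ((linear speed of cork_lid_a above 0.65 m/s and contact force between the fingers and cork_lid_a below 0.05 N) or (linear speed of cork_lid_b above 0.65 m/s and contact force between the fingers and cork_lid_b below 0.05 N) or (linear speed of blue_lid above 0.65 m/s and contact force between the fingers and blue_lid below 0.05 N) or (linear speed of black_lid above 0.65 m/s and contact force between the fingers and black_lid below 0.05 N)).
It also fails if it takes over 80 s, if anything falls off the work surface, if the arm or the gripper's body presses on something with over 40 N, if the wrist force passes 120 N, or if a joint passes its speed limit or range.

## Working session

There is one attempt and no reset: what is moved stays moved. The work goes in short steps, Python scripts to look and compute and a shell command to move; the robot and the scene stay as the last step left them, time stands still between calls to the robot, and variables do not carry over. Pictures are saved under pics/ and viewed, at most 14 in all, crops included, and the job is handed in when it is done.

```bash
mkdir -p pics; ls; python3 - <<'E'
from plant import *
import cv2,json
for n in("scene","top"):
    p,d=grab_frame(n); cv2.imwrite(f"pics/{n}0.png",p)
    c=camera_info(n); print(n,c)
s=state();print(s)
E
```

```text
pics
scene {'fx': 428.97004501713803, 'fy': 428.97004501713803, 'cx': 277.44290352547466, 'cy': 215.14885058172615, 'T': array([[-0.28554596, -0.70841354,  0.64545624,  1.09388283],
       [ 0.95835474, -0.21418867,  0.18888992,  0.23104776],
       [ 0.00443724,  0.6725128 ,  0.74007219,  0.67950724],
       [ 0.        ,  0.        ,  0.        ,  1.        ]])}
top {'fx': 519.8483955207626, 'fy': 519.8483955207626, 'cx': 279.0388282795946, 'cy': 211.23422362375544, 'T': array([[ 0.02299906,  0.99617993, -0.08424121,  0.41058643],
       [-0.9997055 ,  0.02356921,  0.00577972,  0.06724833],
       [ 0.00774314,  0.08408347,  0.99642863,  1.34413777],
       [ 0.        ,  0.        ,  0.        ,  1.        ]])}
{'time': 0.1, 'joint_pos': array([ 1.06403873e+00,  5.33008733e-02,  1.61416252e+00, -3.58459085e-05,
        1.47601471e+00, -1.19027992e-01]), 'joint_vel': array([-1.52197243e-03, -1.16830825e-03, -2.25988394e-03,  1.69267229e-03,
        1.30077901e-03, -3.94537283e-05]), 'joint_efforts': array([ 7.37916016e-04, -3.94902134e+01, -3.71365142e+01, -1.47606884e-04,
        3.83431165e-03, -2.47901147e-05]), 'tool_pos': array([0.23605058, 0.57809288, 0.23017626]), 'tool_rot': array([-2.73206858e-04,  1.92650961e-01,  9.81266895e-01, -9.02442215e-04]), 'contact_force': array([-0.10226293, -0.17149505, -0.00804159]), 'ft_torque': array([ 0.01804412, -0.05755211, -0.05473918]), 'grasp_force': 0.0, 'gripper_width': 0.9956232713018509}
```

View pics/top0.png

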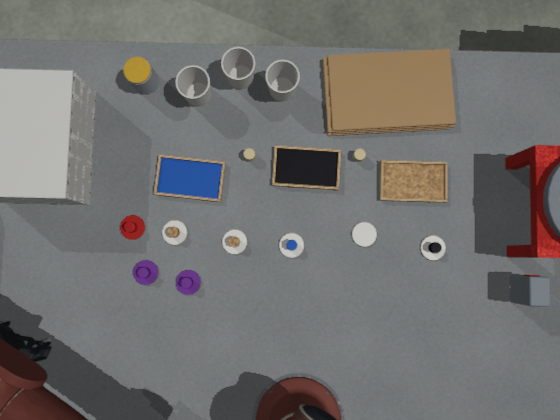

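View pics/scene0.png

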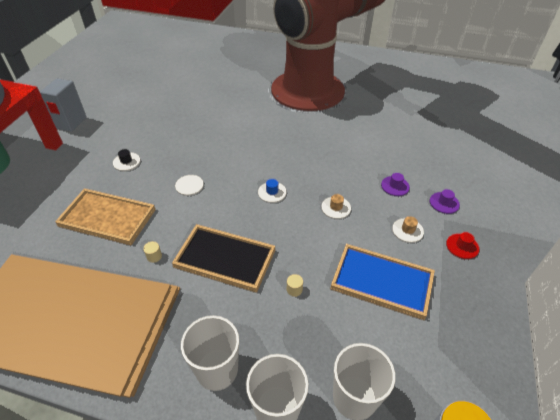

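The top picture shows cork knobs at (174,232) and (234,241), blue at (291,245) and black at (432,248). The blank disc is at (364,235). The trays are blue at (190,178), black at (306,168) and cork at (414,181), with the posts at (249,154) and (359,155). The purple and red look-alikes are at (188,282), (145,272) and (132,227). The scene view agrees. Next I measure positions in both views.

```bash
cat > h.py <<'E'
import numpy as np,cv2
from plant import *
def cloud(n):
    p,d=grab_frame(n);c=camera_info(n);v,u=np.indices(d.shape)
    P=np.stack([(u-c["cx"])/c["fx"]*d,-(v-c["cy"])/c["fy"]*d,-d,np.ones_like(d)],-1)@c["T"].T
    P=P[...,:3];P[d==0]=np.nan
    return p,P
def uv(n,X):
    c=camera_info(n);q=np.linalg.inv(c["T"])@np.r_[X,1]
    return c["cx"]-c["fx"]*q[0]/q[2], c["cy"]+c["fy"]*q[1]/q[2]
E
cat > m.py <<'E'
from h import *
C={n:cloud(n) for n in("top","scene")}
lids=dict(corkL=(174,232),corkR=(234,241),blue=(291,245),black=(432,248),blank=(364,235),postL=(249,154),postR=(359,155),red=(132,227),purp=(188,282))
for k,(u,v) in lids.items():
    X=C["top"][1][v,u]
    for n,(p,P) in C.items():
        r=np.hypot(P[...,0]-X[0],P[...,1]-X[1]);z=P[...,2]
        near=(r<.05); tab=np.nanmedian(z[(r>.045)&(r<.06)])
        hi=near&(z-tab>.022); top=np.nan
        m=near&(z-tab>.003)
        pts=P[m][:,:2].astype(np.float32); (cx,cy),rad=cv2.minEnclosingCircle(pts)
        if hi.sum()>3:
            t=np.nanpercentile(z[hi],80); q=hi&(z>t-.003); top=P[q].mean(0)
        print(k,n,"disc",np.round([cx,cy,rad],4),"top",np.round(top,4),"table",round(float(tab),4))
for k,(u,v) in dict(blue=(190,178),black=(306,168),cork=(414,181)).items():
    X=C["top"][1][v,u]
    for n,(p,P) in C.items():
        z=P[...,2];r=np.hypot(P[...,0]-X[0],P[...,1]-X[1])
        tab=np.nanmedian(z[(r>.105)&(r<.13)])
        m=((r<.108)&(z-tab>.0055)&(z-tab<.022)).astype(np.uint8)
        _,L,st,_=cv2.connectedComponentsWithStats(m); m=L==1+np.argmax(st[1:,4])
        R=cv2.minAreaRect(P[m][:,:2].astype(np.float32))
        fl=np.nanmedian(z[r<.03])
        print(k,n,np.round(R[0],4),np.round(R[1],4),round(R[2],2),"floor",round(float(fl),4),"rim",round(float(np.nanpercentile(z[m],97)),4),"table",round(float(tab),4))
E
python3 m.py
```

```text
corkL top disc [0.4626 0.323  0.0498] top [0.4631 0.3257 0.0333] table 0.0003
corkL scene disc [0.4623 0.3282 0.0432] top [0.4677 0.3279 0.0317] table -0.0002
corkR top disc [0.4446 0.1716 0.0494] top [0.4424 0.1712 0.0341] table 0.0004
corkR scene disc [0.4416 0.1681 0.0491] top [0.4475 0.1729 0.0317] table -0.0003
blue top disc [0.4362 0.027  0.0495] top [0.4372 0.0259 0.0337] table 0.0004
blue scene disc [0.4452 0.0229 0.037 ] top [0.4419 0.0269 0.0316] table -0.0003
black top disc [ 0.4377 -0.3288  0.0498] top [ 0.4392 -0.3392  0.0336] table 0.0002
black scene disc [ 0.4409 -0.3251  0.0448] top [ 0.4438 -0.3366  0.0312] table -0.0006
blank top disc [ 0.4676 -0.1608  0.0497] top nan table 0.0004
blank scene disc [ 0.4688 -0.1562  0.0446] top nan table -0.0004
postL top disc [0.6661 0.1398 0.0497] top [0.6676 0.1396 0.0317] table 0.0005
postL scene disc [0.675  0.1396 0.0442] top [0.6722 0.1404 0.03  ] table 0.0001
postR top disc [ 0.6692 -0.1412  0.0496] top [ 0.6736 -0.1447  0.0318] table 0.0008
postR scene disc [ 0.6807 -0.1326  0.0432] top [ 0.6779 -0.1421  0.0298] table 0.0003
red top disc [0.4731 0.4292 0.0498] top [0.4737 0.4342 0.0337] table 0.0004
red scene disc [0.4705 0.4336 0.0406] top [0.4783 0.4363 0.0318] table -0.0
purp top disc [0.3388 0.2831 0.0498] top [0.3368 0.2871 0.0341] table 0.0006
purp scene disc [0.3485 0.289  0.0378] top [0.3412 0.2885 0.0311] table -0.0004
blue top [0.6048 0.2923] [0.173  0.1069] 85.32 floor 0.0091 rim 0.0187 table 0.0005
blue scene [0.6075 0.2934] [0.172  0.1072] 85.09 floor 0.009 rim 0.0171 table 0.0002
black top [ 0.6381 -0.0108] [0.1762 0.108 ] 86.37 floor 0.0093 rim 0.0193 table 0.0005
black scene [ 0.6428 -0.0082] [0.1729 0.1061] 87.62 floor 0.009 rim 0.0169 table 0.0
cork top [ 0.6114 -0.2887] [0.1791 0.1102] 88.82 floor 0.009 rim 0.0189 table 0.0002
cork scene [ 0.6138 -0.2862] [0.1753 0.1067] 89.73 floor 0.0087 rim 0.0167 table -0.0002
```

Knob tops measure 31–34 mm, tray floors 9 mm and rims 17–19 mm, and all of it agrees with the text. The two cameras differ by about 4 mm in x, so I'll use the mean. I'll grasp with the fingers closing along x. First I move above the left cork lid at (0.4655, 0.327).

```bash
python3 -m handwheel '[[[0.01,-0.011,0,0,0,-6.78],[0.02,-0.022,0,0,0,-6.78],[0.025,-0.027,0,0,0,-6.78],[0.025,-0.027,0,0,0,-6.78],[0.025,-0.027,0,0,0,-6.78],[0.025,-0.027,0,0,0,-6.78],[0.025,-0.027,-0.02,0,0,-6.78],[0.025,-0.027,-0.02,0,0,-6.78],[0.025,-0.027,-0.02,0,0,-6.78],[0.02,-0.02,-0.02,0,0,-6.78],[0.005,-0.009,-0.03,0,0,0],[0,0,0,0,0,0],[0,0,0,0,0,0],[0,0,0,0,0,0]]]' 1
python3 - <<'E'
from h import *
s=state();print(s["time"],s["tool_pos"],s["tool_rot"],s["joint_pos"])
p,_=grab_frame("scene");cv2.imwrite("pics/s1.png",cv2.resize(p[120:320,250:530],None,fx=2.5,fy=2.5))
E
```

```text
time: 1.37
tool_pos: [0.466, 0.3288, 0.1227]
tool_rot: [-0.0, 0.707, 0.707, 0.001]
contact_force: [-0.3, -0.5, -0.6]
gripper_width: 0.999
grasp_force: 0.0
1.3667 [0.46600522 0.32879453 0.12269354] [-4.00178199e-05  7.06955166e-01  7.07258141e-01  5.60400652e-04] [4.83773250e-01 1.46157917e-02 1.83911049e+00 4.26694982e-04
 1.28682006e+00 4.83225443e-01]
```

View pics/s1.png

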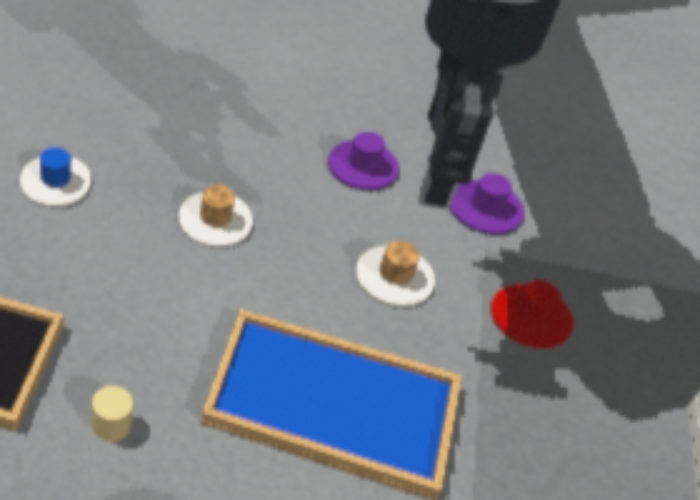

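The fingertips show near crop (435,200), up-left of the knob at (400,262). I'll check this against the projected TCP.

```bash
python3 - <<'E'
from h import *
X=state()["tool_pos"]
for n in("scene","top"):
    print(n,uv(n,X),uv(n,X+[.05,0,.013]),uv(n,X+[-.05,0,.013]), "knob",uv(n,[.4655,.327,.032]))
p,P=cloud("scene")
m=(np.hypot(P[...,0]-X[0],P[...,1]-X[1])<.09)&(P[...,2]>.09)&(P[...,2]<.17)
print(m.sum(),np.nanmin(P[m],0),np.nanmax(P[m],0),np.median(P[m],0))
p,P=cloud("top")
cv2.imwrite("pics/t1.png",cv2.resize(p[120:320,80:360],None,fx=2.5,fy=2.5))
E
```

```text
scene (np.float64(423.09185180131703), np.float64(188.46826268508428)) (np.float64(423.0944871465872), np.float64(202.12853115140263)) (np.float64(426.5654812125733), np.float64(166.11512477467332)) knob (np.float64(410.3479980914025), np.float64(220.5211202286691))
top (np.float64(163.85733975674316), np.float64(228.64360341871804)) (np.float64(163.5626664432772), np.float64(206.91121133085986)) (np.float64(161.75894380827387), np.float64(249.958107851076)) knob (np.float64(172.50793458238746), np.float64(230.86996463507543))
182 [0.42059317 0.3178755  0.13613526] [0.52712622 0.34006734 0.16856984] [0.52018091 0.32585276 0.15419022]
```

View pics/t1.png

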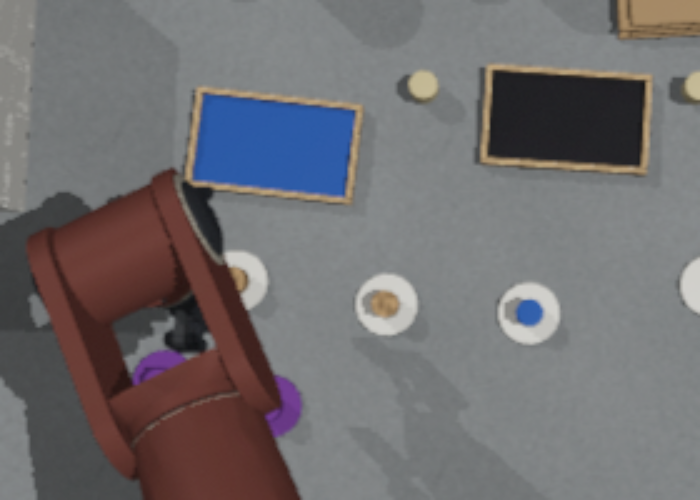

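The fingers project as the image shows them. Their depth cloud suggests the scene camera reads about 4 mm high in x, so I trust the top camera's x. The lid is then at about (0.463, 0.328). Descend and close.

```bash
python3 -m handwheel '[[[-0.002,-0.001,-0.01,0,0,0],[0,0,-0.025,0,0,0],[0,0,-0.03,0,0,0],[0,0,-0.025,0,0,0],[0,0,-0.015,0,0,0],[0,0,-0.0065,0,0,0],[0,0,0,0,0,0],[0,0,0,0,0,0]]]'
python3 -m handwheel '[[[0,0,0,0,0,0],[0,0,0,0,0,0],[0,0,0,0,0,0],[0,0,0,0,0,0],[0,0,0,0,0,0],[0,0,0,0,0,0],[0,0,0,0,0,0],[0,0,0,0,0,0]]]' 0.1
```

```text
time: 2.18
tool_pos: [0.4642, 0.3275, 0.0107]
tool_rot: [0.0, 0.707, 0.707, 0.0]
contact_force: [-0.5, -0.2, 0.0]
gripper_width: 1.0
grasp_force: 0.0
time: 2.85
tool_pos: [0.4647, 0.3274, 0.0111]
tool_rot: [0.0, 0.707, 0.707, 0.001]
contact_force: [0.4, -1.0, 5.1]
gripper_width: 0.304
grasp_force: 59.6
```

```bash
python3 -m handwheel '[[[0,0,0.01,0,0,0],[0,0,0.02,0,0,0],[0,0,0.03,0,0,0],[0,0,0.03,0,0,0],[0,0,0.02,0,0,0]]]'
python3 -m handwheel '[[[0,-0.01,0,0,0,0],[0.003,-0.02,0,0,0,0],[0.004,-0.03,0,0,0,0],[0.0085,-0.034,0,0,0,0],[0.0085,-0.034,0,0,0,0],[0.0085,-0.034,0,0,0,0],[0.0085,-0.034,0,0,0,0],[0.0085,-0.034,0,0,0,0],[0.0085,-0.034,0,0,0,0],[0.0085,-0.034,0,0,0,0],[0.0085,-0.034,0,0,0,0],[0.0085,-0.034,0,0,0,0],[0.0085,-0.034,0,0,0,0],[0.0085,-0.034,0,0,0,0],[0.0085,-0.034,0,0,0,0],[0.0085,-0.034,0,0,0,0],[0.0085,-0.034,0,0,0,0],[0.0085,-0.034,0,0,0,0],[0.0085,-0.034,0,0,0,0],[0.005,-0.03,0,0,0,0]]]'
python3 -m handwheel '[[[0,-0.018,0,0,0,0],[0,0,0,0,0,0],[0,0,0,0,0,0],[0,0,0,0,0,0]]]'
python3 - <<'E'
from h import *
p,P=cloud("scene");cv2.imwrite("pics/s2.png",cv2.resize(p[80:320,20:300],None,fx=2.5,fy=2.5))
print(uv("scene",[.612,-.2875,.009]))
E
```

```text
time: 3.27
tool_pos: [0.4643, 0.3272, 0.1228]
tool_rot: [0.0, 0.707, 0.707, 0.001]
contact_force: [0.5, 0.6, -1.5]
gripper_width: 0.303
grasp_force: 59.1
time: 4.93
tool_pos: [0.6108, -0.309, 0.1179]
tool_rot: [-0.001, 0.708, 0.707, -0.0]
contact_force: [0.3, -0.2, -0.8]
gripper_width: 0.304
grasp_force: 59.2
time: 5.27
tool_pos: [0.611, -0.3238, 0.1189]
tool_rot: [-0.001, 0.707, 0.707, -0.0]
contact_force: [-0.1, -0.4, -0.5]
gripper_width: 0.301
grasp_force: 59.2
(np.float64(105.73849289684037), np.float64(214.43105976077152))
```

View pics/s2.png

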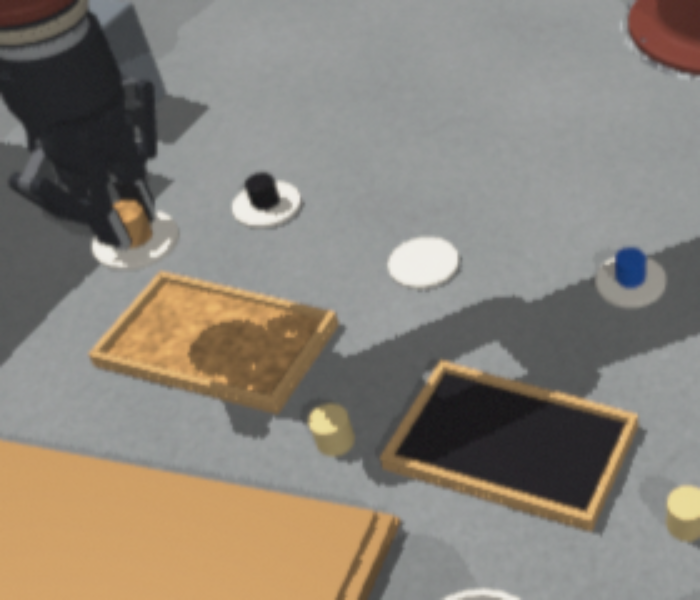

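The lid is held level at crop (135,235), with the cork tray below it at (215,340). Lower it slowly at the end.

```bash
python3 -m handwheel '[[[0,0,-0.01,0,0,0],[0,0,-0.02,0,0,0],[0,0,-0.025,0,0,0],[0,0,-0.02,0,0,0],[0,0,-0.01,0,0,0],[0,0,-0.005,0,0,0],[0,0,-0.004,0,0,0],[0,0,-0.002,0,0,0],[0,0,0,0,0,0],[0,0,0,0,0,0]]]'
python3 -m handwheel '[[[0,0,-0.0015,0,0,0],[0,0,0,0,0,0],[0,0,0,0,0,0]]]'
```

```text
time: 6.15
tool_pos: [0.6128, -0.3255, 0.0255]
tool_rot: [0.001, 0.707, 0.707, 0.0]
contact_force: [-0.3, -0.3, -0.8]
gripper_width: 0.305
grasp_force: 59.2
time: 6.4
tool_pos: [0.6122, -0.3252, 0.0231]
tool_rot: [0.0, 0.707, 0.707, 0.0]
contact_force: [-0.9, -0.2, -1.1]
gripper_width: 0.309
grasp_force: 59.2
```

```bash
python3 -m handwheel '[[[0,0,-0.0015,0,0,0],[0,0,0,0,0,0],[0,0,0,0,0,0]]]'
python3 -m handwheel '[[[0,0,-0.001,0,0,0],[0,0,0,0,0,0],[0,0,0,0,0,0]]]'
```

```text
time: 6.65
tool_pos: [0.6118, -0.325, 0.0209]
tool_rot: [-0.0, 0.707, 0.707, -0.0]
contact_force: [-0.5, 0.1, -0.4]
gripper_width: 0.303
grasp_force: 59.2
time: 6.9
tool_pos: [0.612, -0.3251, 0.0202]
tool_rot: [0.0, 0.707, 0.707, 0.0]
contact_force: [0.3, -0.5, -0.2]
gripper_width: 0.305
grasp_force: 59.3
```

```bash
python3 -m handwheel '[[[0,0,-0.001,0,0,0],[0,0,0,0,0,0],[0,0,0,0,0,0]]]'
python3 -m handwheel '[[[0,0,-0.001,0,0,0],[0,0,0,0,0,0],[0,0,0,0,0,0]]]'
```

```text
time: 7.15
tool_pos: [0.612, -0.3251, 0.0201]
tool_rot: [-0.0, 0.707, 0.707, -0.0]
contact_force: [-3.1, 1.0, 5.4]
gripper_width: 0.308
grasp_force: 59.8
time: 7.4
tool_pos: [0.612, -0.3251, 0.0201]
tool_rot: [-0.0, 0.707, 0.707, -0.0]
contact_force: [-5.7, 3.3, 9.8]
gripper_width: 0.303
grasp_force: 60.3
```

Contact confirmed at z=0.0201, as expected. Release, lift and go to the second cork lid at (0.443, 0.172).

```bash
python3 -m handwheel '[[[0,0,0.0015,0,0,0],[0,0,0,0,0,0]]]'
python3 -m handwheel '[[[0,0,0,0,0,0],[0,0,0,0,0,0],[0,0,0,0,0,0],[0,0,0,0,0,0],[0,0,0,0,0,0],[0,0,0.01,0,0,0],[0,0,0.02,0,0,0],[0,0,0.03,0,0,0],[0,0,0.03,0,0,0],[0,0,0.01,0,0,0]]]' 0.6
python3 -m handwheel '[[[-0.003,0.01,0,0,0,0],[-0.006,0.02,0,0,0,0],[-0.012,0.034,0,0,0,0],[-0.012,0.034,0,0,0,0],[-0.012,0.034,0,0,0,0],[-0.012,0.034,0,0,0,0],[-0.012,0.034,0,0,0,0],[-0.012,0.034,0,0,0,0],[-0.012,0.034,0,0,0,0],[-0.012,0.034,0,0,0,0],[-0.012,0.034,0,0,0,0],[-0.012,0.034,0,0,0,0],[-0.012,0.034,0,0,0,0],[-0.012,0.034,0,0,0,0],[-0.012,0.034,0,0,0,0],[-0.004,0.018,0,0,0,0],[0,0.007,0,0,0,0],[0,0,0,0,0,0],[0,0,0,0,0,0],[0,0,0,0,0,0]]]' 1
python3 - <<'E'
from h import *
p,P=cloud("scene")
X=np.array([.616,-.325])
z=P[...,2];m=np.hypot(P[...,0]-X[0],P[...,1]-X[1])<.05
k=m&(z>.034);d=m&(z>.0115)&(z<.02)&(p.min(-1)>110)
print("knob",np.mean(P[k&(z>.038)],0),"disc",np.mean(P[d],0),np.nanpercentile(P[d],[3,97],axis=0))
E
```

```text
time: 7.57
tool_pos: [0.6123, -0.3252, 0.0201]
tool_rot: [0.001, 0.707, 0.707, 0.0]
contact_force: [-0.8, 0.6, 3.6]
gripper_width: 0.304
grasp_force: 59.5
time: 8.4
tool_pos: [0.6145, -0.3266, 0.1264]
tool_rot: [0.004, 0.707, 0.707, 0.001]
contact_force: [0.5, -1.6, 1.4]
gripper_width: 0.603
grasp_force: 0.0
time: 10.07
tool_pos: [0.4429, 0.171, 0.119]
tool_rot: [-0.0, 0.708, 0.707, -0.001]
contact_force: [-0.4, -0.1, -0.1]
gripper_width: 1.0
grasp_force: 0.0
knob [ 0.61582054 -0.32259818  0.04069109] disc [ 0.62316331 -0.32207354  0.01473675] [[ 0.58773901 -0.36947214  0.01222932]
 [ 0.66133289 -0.29498344  0.01733539]]
```

The lid lies in the tray with its knob top at 40.7 mm (41 expected). This fixes the scene camera's bias at about (+4, +2.4) mm, so I trust the top view. Grasp the second cork lid.

```bash
python3 -m handwheel '[[[0,0,-0.01,0,0,0],[0,0,-0.025,0,0,0],[0,0,-0.03,0,0,0],[0,0,-0.025,0,0,0],[0,0,-0.013,0,0,0],[0,0,-0.0055,0,0,0],[0,0,0,0,0,0],[0,0,0,0,0,0]]]'
python3 -m handwheel '[[[0,0,0,0,0,0],[0,0,0,0,0,0],[0,0,0,0,0,0],[0,0,0,0,0,0],[0,0,0,0,0,0],[0,0,0,0,0,0],[0,0,0,0,0,0],[0,0,0,0,0,0]]]' 0.1
```

```text
time: 10.78
tool_pos: [0.4434, 0.1716, 0.0113]
tool_rot: [0.0, 0.708, 0.707, 0.0]
contact_force: [-0.2, 0.9, 0.1]
gripper_width: 1.0
grasp_force: 0.0
time: 11.45
tool_pos: [0.4438, 0.1722, 0.012]
tool_rot: [0.0, 0.707, 0.707, 0.001]
contact_force: [0.3, -0.7, 5.3]
gripper_width: 0.304
grasp_force: 59.5
```

```bash
python3 -m handwheel '[[[0,0,0.01,0,0,0],[0,0,0.02,0,0,0],[0,0,0.03,0,0,0],[0,0,0.03,0,0,0],[0,0,0.02,0,0,0],[0.003,-0.01,0,0,0,0],[0.006,-0.02,0,0,0,0],[0.012,-0.03,0,0,0,0]]]'
python3 -m handwheel '[[[0.0143,-0.034,0,0,0,0],[0.0143,-0.034,0,0,0,0],[0.0143,-0.034,0,0,0,0],[0.0143,-0.034,0,0,0,0],[0.0143,-0.034,0,0,0,0],[0.0143,-0.034,0,0,0,0],[0.0143,-0.034,0,0,0,0],[0.0143,-0.034,0,0,0,0],[0.0143,-0.034,0,0,0,0],[0.0143,-0.034,0,0,0,0],[0.005,-0.015,0,0,0,0],[0,-0.007,0,0,0,0],[0,0,0,0,0,0],[0,0,0,0,0,0],[0,0,0,0,0,0]]]'
python3 -m handwheel '[[[0,0,-0.01,0,0,0],[0,0,-0.02,0,0,0],[0,0,-0.025,0,0,0],[0,0,-0.02,0,0,0],[0,0,-0.01,0,0,0],[0,0,-0.006,0,0,0],[0,0,-0.004,0,0,0],[0,0,-0.002,0,0,0],[0,0,0,0,0,0],[0,0,0,0,0,0]]]'
```

```text
time: 12.12
tool_pos: [0.4629, 0.1122, 0.1206]
tool_rot: [-0.001, 0.706, 0.708, -0.0]
contact_force: [0.8, -0.6, -1.4]
gripper_width: 0.301
grasp_force: 59.1
time: 13.37
tool_pos: [0.6111, -0.2486, 0.1203]
tool_rot: [-0.001, 0.707, 0.707, -0.0]
contact_force: [0.4, 0.9, -0.6]
gripper_width: 0.301
grasp_force: 59.2
time: 14.2
tool_pos: [0.6128, -0.2504, 0.0254]
tool_rot: [0.001, 0.707, 0.707, 0.0]
contact_force: [-0.6, -0.5, -0.2]
gripper_width: 0.302
grasp_force: 59.2
```

```bash
python3 -m handwheel '[[[0,0,-0.0015,0,0,0],[0,0,0,0,0,0],[0,0,0,0,0,0]]]'
```

```text
time: 14.45
tool_pos: [0.6122, -0.2502, 0.0231]
tool_rot: [0.0, 0.707, 0.707, 0.0]
contact_force: [-1.5, -0.6, -0.5]
gripper_width: 0.303
grasp_force: 59.2
```

```bash
python3 -m handwheel '[[[0,0,-0.0015,0,0,0],[0,0,0,0,0,0],[0,0,0,0,0,0]]]'
python3 -m handwheel '[[[0,0,-0.001,0,0,0],[0,0,0,0,0,0],[0,0,0,0,0,0]]]'
python3 -m handwheel '[[[0,0,-0.0005,0,0,0],[0,0,0,0,0,0],[0,0,0,0,0,0]]]'
```

```text
time: 14.7
tool_pos: [0.612, -0.2501, 0.0211]
tool_rot: [0.0, 0.707, 0.707, 0.0]
contact_force: [-0.1, 0.6, -0.0]
gripper_width: 0.304
grasp_force: 59.1
time: 14.95
tool_pos: [0.612, -0.2501, 0.0211]
tool_rot: [-0.0, 0.707, 0.707, -0.0]
contact_force: [-3.0, 2.5, 5.7]
gripper_width: 0.3
grasp_force: 59.7
time: 15.2
tool_pos: [0.612, -0.2501, 0.0211]
tool_rot: [-0.0, 0.707, 0.707, -0.0]
contact_force: [-4.2, 1.6, 8.0]
gripper_width: 0.304
grasp_force: 60.0
```

Contact again, at z=0.0211. Release and go to the blue lid at (0.4385, 0.026).

```bash
python3 -m handwheel '[[[0,0,0.0012,0,0,0],[0,0,0,0,0,0]]]'
python3 -m handwheel '[[[0,0,0,0,0,0],[0,0,0,0,0,0],[0,0,0,0,0,0],[0,0,0,0,0,0],[0,0,0,0,0,0],[0,0,0.01,0,0,0],[0,0,0.02,0,0,0],[0,0,0.03,0,0,0],[0,0,0.03,0,0,0],[0,0,0.01,0,0,0]]]' 0.6
python3 -m handwheel '[[[-0.005,0.01,0,0,0,0],[-0.011,0.02,0,0,0,0],[-0.018,0.029,0,0,0,0],[-0.018,0.029,0,0,0,0],[-0.018,0.029,0,0,0,0],[-0.018,0.029,0,0,0,0],[-0.018,0.029,0,0,0,0],[-0.018,0.029,0,0,0,0],[-0.018,0.029,0,0,0,0],[-0.018,0.029,0,0,0,0],[-0.009,0.011,0,0,0,0],[-0.0045,0.003,0,0,0,0],[0,0,0,0,0,0],[0,0,0,0,0,0],[0,0,0,0,0,0]]]' 1
python3 -m handwheel '[[[0,0,-0.01,0,0,0],[0,0,-0.025,0,0,0],[0,0,-0.03,0,0,0],[0,0,-0.025,0,0,0],[0,0,-0.014,0,0,0],[0,0,-0.006,0,0,0],[0,0,0,0,0,0],[0,0,0,0,0,0]]]'
python3 -m handwheel '[[[0,0,0,0,0,0],[0,0,0,0,0,0],[0,0,0,0,0,0],[0,0,0,0,0,0],[0,0,0,0,0,0],[0,0,0,0,0,0],[0,0,0,0,0,0],[0,0,0,0,0,0]]]' 0.1
```

```text
time: 15.37
tool_pos: [0.6122, -0.2501, 0.0211]
tool_rot: [0.0, 0.707, 0.707, 0.0]
contact_force: [-0.2, 1.4, 2.0]
gripper_width: 0.302
grasp_force: 59.5
time: 16.2
tool_pos: [0.6146, -0.2514, 0.1274]
tool_rot: [0.004, 0.707, 0.707, 0.001]
contact_force: [0.4, -1.2, 0.8]
gripper_width: 0.6
grasp_force: 0.0
time: 17.45
tool_pos: [0.4391, 0.0251, 0.1208]
tool_rot: [0.0, 0.708, 0.707, -0.0]
contact_force: [0.3, -0.2, 0.0]
gripper_width: 0.999
grasp_force: 0.0
time: 18.12
tool_pos: [0.4389, 0.0256, 0.0109]
tool_rot: [0.0, 0.707, 0.707, -0.0]
contact_force: [-0.9, -0.4, 0.4]
gripper_width: 1.0
grasp_force: 0.0
time: 18.78
tool_pos: [0.4394, 0.0259, 0.0117]
tool_rot: [0.001, 0.707, 0.707, 0.001]
contact_force: [0.3, -0.1, 6.2]
gripper_width: 0.3
grasp_force: 59.7
```

```bash
python3 -m handwheel '[[[0,0,0.01,0,0,0],[0,0,0.02,0,0,0],[0,0,0.03,0,0,0],[0,0,0.03,0,0,0],[0,0,0.02,0,0,0],[0.006,0.01,0,0,0,0],[0.012,0.02,0,0,0,0]]]'
python3 -m handwheel '[[[0.018,0.028,0,0,0,0],[0.018,0.028,0,0,0,0],[0.018,0.028,0,0,0,0],[0.018,0.028,0,0,0,0],[0.018,0.028,0,0,0,0],[0.018,0.028,0,0,0,0],[0.018,0.028,0,0,0,0],[0.018,0.028,0,0,0,0],[0.0035,0.0115,0,0,0,0],[0,0,0,0,0,0],[0,0,0,0,0,0],[0,0,0,0,0,0]]]'
python3 -m handwheel '[[[0,0,-0.01,0,0,0],[0,0,-0.02,0,0,0],[0,0,-0.025,0,0,0],[0,0,-0.02,0,0,0],[0,0,-0.01,0,0,0],[0,0,-0.006,0,0,0],[0,0,-0.004,0,0,0],[0,0,-0.002,0,0,0],[0,0,-0.0015,0,0,0],[0,0,0,0,0,0],[0,0,0,0,0,0],[0,0,0,0,0,0]]]'
python3 -m handwheel '[[[0,0,-0.001,0,0,0],[0,0,0,0,0,0],[0,0,0,0,0,0]]]'
python3 -m handwheel '[[[0,0,-0.001,0,0,0],[0,0,0,0,0,0],[0,0,0,0,0,0]]]'
```

```text
time: 19.37
tool_pos: [0.4569, 0.0555, 0.1221]
tool_rot: [0.001, 0.708, 0.706, 0.001]
contact_force: [-0.1, 0.2, -0.9]
gripper_width: 0.305
grasp_force: 59.2
time: 20.37
tool_pos: [0.6027, 0.2906, 0.1196]
tool_rot: [-0.0, 0.707, 0.707, -0.001]
contact_force: [-0.6, 0.5, -0.6]
gripper_width: 0.299
grasp_force: 59.3
time: 21.37
tool_pos: [0.6045, 0.2918, 0.0233]
tool_rot: [0.0, 0.707, 0.707, 0.001]
contact_force: [0.7, 0.7, -0.7]
gripper_width: 0.299
grasp_force: 59.3
time: 21.62
tool_pos: [0.6039, 0.2915, 0.0213]
tool_rot: [0.0, 0.707, 0.707, -0.0]
contact_force: [-0.7, 0.4, -1.0]
gripper_width: 0.303
grasp_force: 59.3
time: 21.87
tool_pos: [0.6041, 0.2916, 0.0208]
tool_rot: [0.0, 0.707, 0.707, 0.0]
contact_force: [-1.9, -1.3, 3.1]
gripper_width: 0.305
grasp_force: 59.6
```

Contact at z=0.0208. Release and go to the black lid at (0.4395, −0.339).

```bash
python3 -m handwheel '[[[0,0,0.0003,0,0,0],[0,0,0,0,0,0]]]'
python3 -m handwheel '[[[0,0,0,0,0,0],[0,0,0,0,0,0],[0,0,0,0,0,0],[0,0,0,0,0,0],[0,0,0,0,0,0],[0,0,0.01,0,0,0],[0,0,0.02,0,0,0],[0,0,0.03,0,0,0],[0,0,0.03,0,0,0],[0,0,0.01,0,0,0]]]' 0.6
python3 -m handwheel '[[[-0.003,-0.01,0,0,0,0],[-0.005,-0.02,0,0,0,0],[-0.009,-0.034,0,0,0,0],[-0.009,-0.034,0,0,0,0],[-0.009,-0.034,0,0,0,0],[-0.009,-0.034,0,0,0,0],[-0.009,-0.034,0,0,0,0],[-0.009,-0.034,0,0,0,0],[-0.009,-0.034,0,0,0,0],[-0.009,-0.034,0,0,0,0],[-0.009,-0.034,0,0,0,0],[-0.009,-0.034,0,0,0,0],[-0.009,-0.034,0,0,0,0],[-0.009,-0.034,0,0,0,0],[-0.009,-0.034,0,0,0,0],[-0.009,-0.034,0,0,0,0],[-0.009,-0.034,0,0,0,0],[-0.009,-0.034,0,0,0,0],[-0.009,-0.034,0,0,0,0],[-0.0035,-0.0225,0,0,0,0]]]' 1
python3 -m handwheel '[[[0,0,0,0,0,0],[0,0,0,0,0,0],[0,0,0,0,0,0]]]'
```

```text
time: 22.03
tool_pos: [0.6041, 0.2916, 0.0208]
tool_rot: [0.0, 0.707, 0.707, 0.0]
contact_force: [-0.5, 0.6, 2.4]
gripper_width: 0.302
grasp_force: 59.4
time: 22.87
tool_pos: [0.6068, 0.2925, 0.1273]
tool_rot: [0.002, 0.707, 0.707, 0.004]
contact_force: [0.9, 1.0, 1.0]
gripper_width: 0.605
grasp_force: 0.0
time: 24.53
tool_pos: [0.4366, -0.341, 0.1187]
tool_rot: [-0.001, 0.708, 0.706, -0.001]
contact_force: [0.1, 0.2, 0.6]
gripper_width: 1.0
grasp_force: 0.0
time: 24.78
tool_pos: [0.4385, -0.338, 0.1191]
tool_rot: [-0.001, 0.707, 0.707, 0.0]
contact_force: [0.3, -0.3, 0.0]
gripper_width: 1.0
grasp_force: 0.0
```

```bash
python3 -m handwheel '[[[0,0,-0.01,0,0,0],[0,0,-0.025,0,0,0],[0,0,-0.03,0,0,0],[0,0,-0.025,0,0,0],[0,0,-0.0135,0,0,0],[0,0,-0.006,0,0,0],[0,0,0,0,0,0],[0,0,0,0,0,0]]]'
python3 -m handwheel '[[[0,0,0,0,0,0],[0,0,0,0,0,0],[0,0,0,0,0,0],[0,0,0,0,0,0],[0,0,0,0,0,0],[0,0,0,0,0,0],[0,0,0,0,0,0],[0,0,0,0,0,0]]]' 0.1
python3 -m handwheel '[[[0,0,0.01,0,0,0],[0,0,0.02,0,0,0],[0,0,0.03,0,0,0],[0,0,0.03,0,0,0],[0,0,0.02,0,0,0],[0.006,0.01,0,0,0,0],[0.012,0.02,0,0,0,0]]]'
python3 -m handwheel '[[[0.0175,0.029,0,0,0,0],[0.0175,0.029,0,0,0,0],[0.0175,0.029,0,0,0,0],[0.0175,0.029,0,0,0,0],[0.0175,0.029,0,0,0,0],[0.0175,0.029,0,0,0,0],[0.0175,0.029,0,0,0,0],[0.0175,0.029,0,0,0,0],[0.0175,0.029,0,0,0,0],[0.0175,0.029,0,0,0,0],[0.006,0.008,0,0,0,0],[0,0,0,0,0,0],[0,0,0,0,0,0],[0,0,0,0,0,0]]]'
python3 -m handwheel '[[[0,0,-0.01,0,0,0],[0,0,-0.02,0,0,0],[0,0,-0.025,0,0,0],[0,0,-0.02,0,0,0],[0,0,-0.01,0,0,0],[0,0,-0.006,0,0,0],[0,0,-0.004,0,0,0],[0,0,-0.002,0,0,0],[0,0,-0.001,0,0,0],[0,0,0,0,0,0],[0,0,0,0,0,0],[0,0,0,0,0,0]]]'
```

```text
time: 25.45
tool_pos: [0.4401, -0.3391, 0.0118]
tool_rot: [0.001, 0.707, 0.707, -0.0]
contact_force: [0.4, -0.7, -0.1]
gripper_width: 1.001
grasp_force: 0.0
time: 26.12
tool_pos: [0.44, -0.3397, 0.0121]
tool_rot: [0.001, 0.707, 0.707, -0.0]
contact_force: [-0.7, -0.8, 5.8]
gripper_width: 0.304
grasp_force: 59.6
time: 26.7
tool_pos: [0.4577, -0.3103, 0.1227]
tool_rot: [0.002, 0.708, 0.706, -0.0]
contact_force: [-0.1, 0.2, -0.6]
gripper_width: 0.303
grasp_force: 59.2
time: 27.87
tool_pos: [0.6373, -0.0116, 0.12]
tool_rot: [-0.001, 0.707, 0.707, -0.001]
contact_force: [0.5, -1.1, -0.4]
gripper_width: 0.299
grasp_force: 59.2
time: 28.87
tool_pos: [0.6391, -0.011, 0.0241]
tool_rot: [0.001, 0.707, 0.707, 0.0]
contact_force: [0.4, 0.8, -0.9]
gripper_width: 0.305
grasp_force: 59.2
```

```bash
python3 -m handwheel '[[[0,0,-0.001,0,0,0],[0,0,0,0,0,0],[0,0,0,0,0,0]]]'
python3 -m handwheel '[[[0,0,-0.001,0,0,0],[0,0,0,0,0,0],[0,0,0,0,0,0]]]'
python3 -m handwheel '[[[0,0,-0.0008,0,0,0],[0,0,0,0,0,0],[0,0,0,0,0,0]]]'
```

```text
time: 29.12
tool_pos: [0.6384, -0.011, 0.0221]
tool_rot: [0.0, 0.707, 0.707, 0.0]
contact_force: [-0.3, 0.5, -1.0]
gripper_width: 0.306
grasp_force: 59.2
time: 29.37
tool_pos: [0.6386, -0.011, 0.0211]
tool_rot: [0.0, 0.707, 0.707, 0.0]
contact_force: [0.2, 0.4, -0.6]
gripper_width: 0.303
grasp_force: 59.4
time: 29.62
tool_pos: [0.6386, -0.011, 0.0211]
tool_rot: [-0.0, 0.707, 0.707, -0.0]
contact_force: [-3.2, 0.0, 5.9]
gripper_width: 0.303
grasp_force: 59.8
```

Contact. Release, lift and retreat towards the robot, clear of the top view of the trays, then check everything.

```bash
python3 -m handwheel '[[[0,0,0.0008,0,0,0],[0,0,0,0,0,0]]]'
python3 -m handwheel '[[[0,0,0,0,0,0],[0,0,0,0,0,0],[0,0,0,0,0,0],[0,0,0,0,0,0],[0,0,0,0,0,0],[0,0,0.01,0,0,0],[0,0,0.02,0,0,0],[0,0,0.03,0,0,0],[0,0,0.03,0,0,0],[0,0,0.03,0,0,0]]]' 0.6
python3 -m handwheel '[[[-0.01,0,0.02,0,0,0],[-0.02,0,0.02,0,0,0],[-0.03,0,0.01,0,0,0],[-0.03,0,0,0,0,0],[-0.03,0,0,0,0,0],[-0.03,0,0,0,0,0],[-0.03,0,0,0,0,0],[-0.02,0,0,0,0,0],[-0.01,0,0,0,0,0],[0,0,0,0,0,0],[0,0,0,0,0,0]]]'
python3 - <<'E'
from h import *
for n,b in(("top",(0,0)),("scene",(.004,.0024))):
    p,P=cloud(n);P=P-np.r_[b,0];z=P[...,2];cv2.imwrite(f"pics/{n}9.png",p)
    for k,c in dict(cA=(.612,-.325),cB=(.612,-.25),blue=(.604,.2915),black=(.6385,-.0107),postL=(.667,.139),postR=(.6735,-.1445)).items():
        r=np.hypot(P[...,0]-c[0],P[...,1]-c[1]);m=(r<.025)&(z>.024)
        if m.sum()<4: print(n,k,"hidden");continue
        t=np.percentile(z[m],80);q=P[m&(z>t-.003)];print(n,k,len(q),np.round(q.mean(0),4))
    m=(np.hypot(P[...,0]-.467,P[...,1]+.159)<.045)&(p.min(-1)>150);print("blank",np.round(np.nanmedian(P[m],0),4),m.sum())
E
```

```text
time: 29.78
tool_pos: [0.6386, -0.011, 0.0211]
tool_rot: [0.0, 0.707, 0.707, 0.0]
contact_force: [-0.3, 0.5, 1.0]
gripper_width: 0.306
grasp_force: 59.3
time: 30.62
tool_pos: [0.6383, -0.011, 0.143]
tool_rot: [0.0, 0.707, 0.707, 0.0]
contact_force: [0.1, 0.2, 0.3]
gripper_width: 0.601
grasp_force: 0.0
time: 31.53
tool_pos: [0.4287, -0.0111, 0.192]
tool_rot: [0.001, 0.707, 0.707, 0.001]
contact_force: [0.5, 0.1, 0.5]
gripper_width: 0.599
grasp_force: 0.0
top cA 59 [ 0.6124 -0.3241  0.0422]
top cB 55 [ 0.6101 -0.2498  0.0429]
top blue 67 [0.6028 0.2891 0.0428]
top black 61 [ 0.6368 -0.011   0.0426]
top postL 63 [0.6679 0.1399 0.032 ]
top postR 63 [ 0.6733 -0.1438  0.032 ]
blank [ 0.4751 -0.1689  0.0065] 328
scene cA 109 [ 0.612  -0.3252  0.0406]
scene cB 108 [ 0.6113 -0.2507  0.0407]
scene blue 155 [0.6036 0.2892 0.041 ]
scene black 136 [ 0.638  -0.0119  0.0408]
scene postL 180 [0.6684 0.1383 0.03  ]
scene postR 149 [ 0.6739 -0.1447  0.03  ]
blank [ 0.4744 -0.162   0.005 ] 598
```

View pics/top9.png

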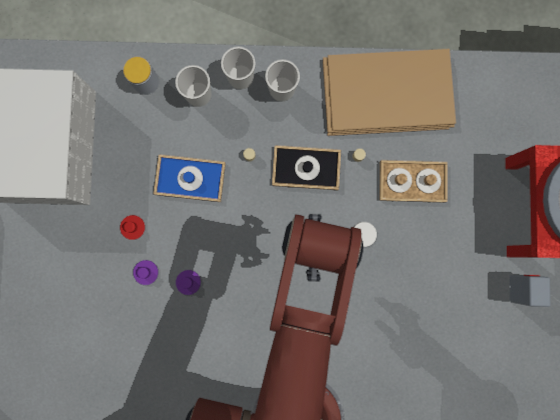

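View pics/scene9.png

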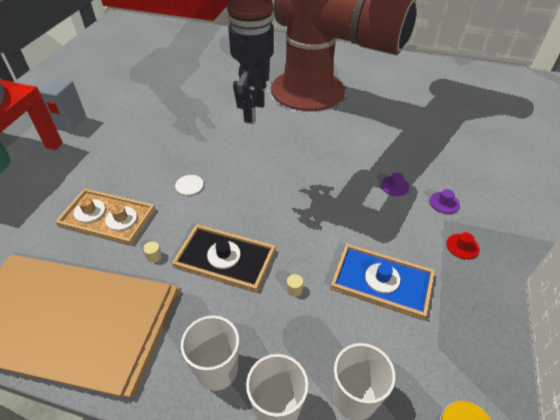

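The top picture shows the lids in their trays: blue at (190,178), black at (307,168), and cork at (400,180) and (429,181). The blank disc at (364,235) and the posts at (249,154) and (359,155) haven't moved, and the scene view agrees. Knob tops at 41 mm mean the lids lie flat on the floors. The job is ready to hand in.

```bash
python3 -c "
from plant import *
print(job_done())"
```

```text
the job is handed in; nothing more can be done
None
```

I handed the job in at about 32 s: in the final pictures all four lids lie flat in the trays of their knob colour, and the blank disc and both kiln props are where they started; the hand-in returned no verdict.

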